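# Click the hob's heat dial round to the long tick

### The arm

A 6-joint arm with a two-finger parallel gripper is mounted at the origin on a cart in front of the work surface, level with it; the furniture and walls round the work are solid. World frame = base frame: x ahead of the robot, y to its left, z up, the work surface at z = 0. Lengths are in mm, angles in rad, forces in N, time in s.
With the tool pointing down it reaches from about 350 to 925 mm from the base axis. Payload 6.4 kg.
Tool frame: the origin (TCP) lies at the very end of the fingers, on their centre line; the grasp point (between the pads) lies 19 mm behind it; z points along the fingers, y is the line along which they close (so a half turn about z gives the same grasp; the last joint's range is limited). The gripper opens to 94 mm and grips with 3 to 60 N. Pads are 16 mm wide; open, the fingers measure 119 mm over their backs; the gripper's body (75 mm by 177 mm) begins 78 mm behind the grasp point.
Start: joints at [-1.422, 0.245, 1.558, -0, 1.339, -0.174], TCP at [206.2, -616.438, 205.455] pointing down, gripper open.
Joint ranges: [-3.13, 3.13], [-1.02, 2.26], [0.13, 2.54], [-0.95, 4.09], [0.21, 2.88], [-2.74, 2.74]. Speed limits (rad/s): [2.57, 2.57, 3.14, 3.14, 3.14, 3.14].

### API

Orientations are given as a unit quaternion [w, x, y, z].
In Python, from workcell import r gives the robot as it stands.
- The arm moves only by the tool move_arm, never from a script. Its argument "steps" is a list that holds one entry, the list of rows, each a list of 6 numbers: the shift along the tool's x, y, z each as a share of 1 m, from -1 to 1, then the turn, a rotation vector about the tool's x, y, z each as a share of 60 degrees, from -1 to 1. In form: [[[tx, ty, tz, ax, ay, az], ...]]. A call has exactly 8 rows; each row is the pose to reach, as a shift and turn from the pose commanded when the call began, along the tool's axes at that moment; what a row does not reach only later rows make up. A row lasts 1/12 s, in which the tool goes at most 41.7 mm and 7.16 degrees, less where a joint would pass 70% of its speed; a pose out of reach is approached as far as the arm can. A call with a number of a shift or a turn outside -1 to 1 is refused whole. A call with a gripper value outside its range is refused whole. "grip" is the gripper's target within -1 to 1 (shut at 1, half-way at 0, fully open at -1), set as the call begins (left out, the last holds). The fingers move at their own pace and stop on an object; the grip force is fixed at half the most. Time passes only in rows, so rows that repeat a pose let the fingers close, or fill a call up. It gives the time, the measured TCP pose, the force, the opening and the grip force at its end, in the units of the state.
- r.observe(): the state, without advancing time (a new reading comes with each control period).
- r.capture(name): name is "scene" or "top" or "wrist"; returns the picture (400x640x3 uint8, red, green, blue); there is no depth.
- r.calibration(name): a dict with "intrinsics" (3x3 intrinsics, pixels), "T" (4x4, takes a point from camera to world coordinates). Camera axes: x right, y up, looking along -z (the intrinsics and any distortion apply to the point x, -y, -z); pixel columns grow to the right and rows downward; lengths in mm; the calibration is good to about 2 mm. A picture is of the moment at which its call begins: read the wrist's pose just before it. calibration takes no time and is no camera call; for the wrist camera it gives the pose at the moment of the call.
- r.finish_job(): hands the job in; it is judged then, once.
The state is a dict: "clock": time; "qpos": joint angles; "joint_vel": joint speeds; "effort": joint torques, N m; "tool_pos": TCP position; "tool_rot": TCP orientation; "contact_force": force on the tool from outside, world axes, zero at the start; "wrist_torque": the same for the moment, N m; "width": finger opening in mm; "finger_force": force on a finger pad.
Only numpy, scipy, OpenCV 4.12 (cv2) and the standard library are available. Lean on these libraries where they do the work, as an engineer would, in place of code of your own. Each camera call takes 0.05 s, during which the arm holds its last target. There are 200 camera calls.

### The job

Turn the wide knurled dial of the portable hob clockwise with a fingertip, by friction alone, until its white pointer clicks in at the long tick on the panel, then take the finger away. Press only gently, and leave the bowl on the hob and the jar, mug, tin and tub standing around it where they are.

Things in the scene. Friction and masses are not known exactly. Their poses are not given: they have to be found in the camera images.
- hob: White box-shaped portable hob standing fixed on the worktop, 180 (x) x 290 (y) mm, panel 55 mm above the worktop. Origin: centre of its underside; x points to its back, y to its left, z up. A round steel cooking plate (dia. 144 mm) is at y = +60 mm, the black dial is at y = -85 mm.
- heat_dial (a joint): Angle of the dial in rad, growing clockwise seen from above; it does not rise. The dial clicks into a detent every 0.524 rad: 0 (pointer to the hob's left, +y), 0.524, 1.047, 1.571 (the long tick, pointer to the hob's back, +x), 2.094, 2.618; end stops just outside. It starts in the detent at 0.524 or 1.047. Between two detents it is pulled to the nearer one; turning it takes about 0.02 N m.
- dial_center (a point): Centre of the flat rubber-covered top of the dial, on its vertical axis, 79 mm above the worktop. The dial: a black disc, dia. 100 mm, 17 mm high, rim knurled, too wide to be taken between the fingers. It is sprung: under the finger it gives way straight down from about 2 N on, 1 mm for every further 2 N, at most 5 mm.
- dial_pointer (a point): Outer end of the flush white line on the dial's top, 44 mm from the axis; turns with the dial. A fingertip pressed on the top with about 7 N, 37 mm off the axis, and led round the axis in an arc carries the dial along, and holds better if it twists with the dial than if it keeps its direction.
- long_tick (a point): Outer end of the one long black tick on the panel, 80 mm from the dial's axis on the hob's back side; the other five ticks are short. Fixed to the hob.
- bowl: Round black bowl, dia. 102 mm, 51 mm high, standing loose on the hob's cooking plate (top of plate 62 mm above the worktop). Origin: centre of its underside. Not to be moved.
- spice_jar: Spice jar with a red cap, dia. 45 mm, 106 mm high, loose on the worktop just right of the hob. Origin: centre of its underside. Not to be moved.
- mug: White mug with small dark leaves, dia. 92 mm, 95 mm high, with a handle, on the worktop to the right. Origin: under its base, within 20 mm of the middle. Not to be moved.
- tin: Closed food tin, dia. 75 mm, 110 mm high, on the worktop to the right. Origin: centre of its underside. Not to be moved.
- tub: White rectangular spread tub, 93 x 125 mm, 66 mm high, on the worktop to the right. Origin: centre of its underside. Not to be moved.

How it is judged:
By the outcome, as a careful person would: the job done as asked, in the order asked, and still so for the second after the job is handed in, with the robot touching nothing.
It also fails if it takes over 35 s, if anything falls off the work surface, if the arm or the gripper's body presses on something with over 40 N, if the wrist force passes 120 N, or if a joint passes its speed limit or range.

## Working session

There is one attempt and no reset: what is moved stays moved. The work goes in short steps, Python scripts to look and compute and a tool call to move; the robot and the scene stay as the last step left them, time stands still between calls to the robot, and variables do not carry over. Pictures are saved under pics/ and viewed, at most 10 in all, crops included, and the job is handed in when it is done.

Besides the shell and the picture viewer there is one more tool, called after ">>>" as a command line: name --argument value ..., lists and objects as JSON in quotes. move_arm: Moves the arm, as the interface text tells. Shift numbers are shares of 1 m and turn numbers shares of 60 degrees, none past 1 either way. Its arguments: {"type":"object","properties":{"steps":{"type":"array","items":{"type":"array","items":{"type":"array","items":{"type":"number"}}}},"grip":{"type":"number"}},"required":["steps"]}

```bash
mkdir -p pics; python3 - <<'E'
from workcell import r
import cv2
o=r.observe();print(o)
for n in("scene","top"):
    c=r.calibration(n);print(n,c)
    cv2.imwrite(f"pics/{n}0.png",r.capture(n)[:,:,::-1])
E
```

```text
{'clock': 0.0, 'qpos': array([-1.42205029e+00,  2.45768077e-01,  1.55900992e+00,  2.09097505e-05,
        1.33864898e+00, -1.74106985e-01]), 'joint_vel': array([ 0.00308359, -0.0020103 , -0.00049061,  0.0012474 , -0.00099508,
        0.0009409 ]), 'effort': array([-4.68149810e-04, -4.15828657e+01, -3.14609313e+01,  6.84346142e-02,
        3.31958674e-02, -1.49235325e-04]), 'tool_pos': array([ 206.14629616, -615.82600057,  204.37696386]), 'tool_rot': array([-9.16954418e-04,  9.86998982e-01,  1.60723886e-01,  2.18010645e-05]), 'contact_force': array([-0.2538806 ,  0.00299781,  0.18786231]), 'wrist_torque': array([ 0.0038127 , -0.03220277, -0.05035598]), 'finger_force': 0.0, 'width': 94.38749531744094}
scene {'intrinsics': array([[484.4704836 ,   0.        , 316.33676797],
       [  0.        , 484.4704836 , 199.72966795],
       [  0.        ,   0.        ,   1.        ]]), 'T': array([[-4.44919262e-01,  6.20542903e-01, -6.45734742e-01,
        -3.33804140e+02],
       [-8.95464078e-01, -2.97123872e-01,  3.31453602e-01,
         3.85103675e+02],
       [ 1.38179732e-02,  7.25702357e-01,  6.87870012e-01,
         9.51866429e+02],
       [ 0.00000000e+00,  0.00000000e+00,  0.00000000e+00,
         1.00000000e+00]])}
top {'intrinsics': array([[392.2813473 ,   0.        , 318.68280381],
       [  0.        , 392.2813473 , 198.6337152 ],
       [  0.        ,   0.        ,   1.        ]]), 'T': array([[-8.20741898e-03,  9.87296761e-01, -1.58674965e-01,
         3.42568517e+02],
       [-9.99952387e-01, -8.94093990e-03, -3.90945610e-03,
        -3.41348462e+01],
       [-5.27849667e-03,  1.58635323e-01,  9.87323134e-01,
         1.09303744e+03],
       [ 0.00000000e+00,  0.00000000e+00,  0.00000000e+00,
         1.00000000e+00]])}
```

View pics/scene0.png

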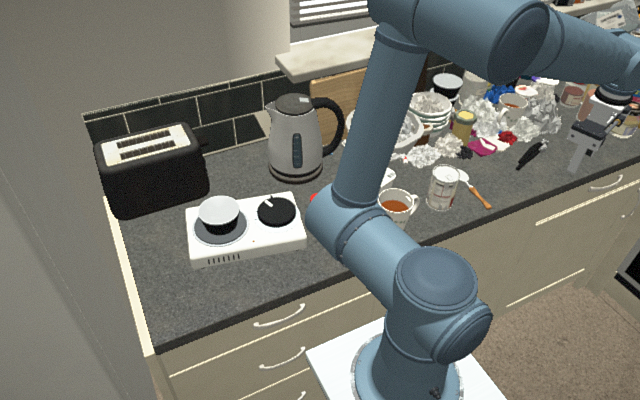

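View pics/top0.png

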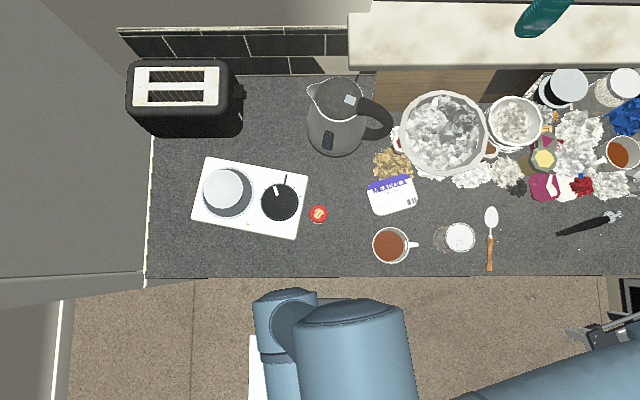

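The top view shows the hob at about (250,197), its dial at about (281,202), the bowl at (226,191), the jar cap at (318,214), the kettle at (338,115) and the tub at (392,195). I'll enlarge the dial area.

```bash
cat > h.py <<'E'
from workcell import r
import numpy as np, cv2
def px2w(n,u,v,z,c=None):
    c=c or r.calibration(n);K=c["intrinsics"];T=np.array(c["T"])
    d=np.linalg.inv(K)@[u,v,1];d=T[:3,:3]@[d[0],-d[1],-d[2]]
    return T[:3,3]+d*(z-T[2,3])/d[2]
def w2px(n,p,c=None):
    c=c or r.calibration(n);T=np.array(c["T"]);q=T[:3,:3].T@(np.array(p)-T[:3,3])
    s=c["intrinsics"]@[q[0],-q[1],-q[2]];return s[:2]/s[2]
E
python3 - <<'E'
import cv2
a=cv2.imread("pics/top0.png")[150:250,185:335]
cv2.imwrite("pics/c1.png",cv2.resize(a,(750,500),interpolation=cv2.INTER_CUBIC))
E
```

```text
(no output)
```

View pics/c1.png

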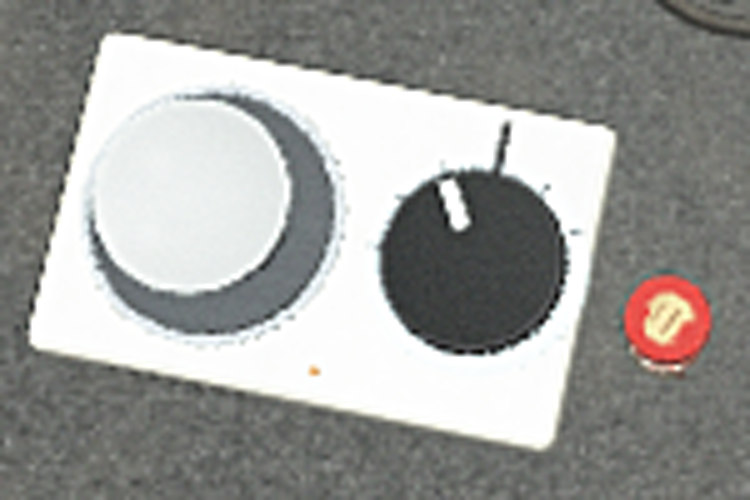

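The crop (5x, offset 185,150) has the dial centre at about (474,262), the pointer's outer end at (446,180), the long tick's end at (508,123), and the panel corners at (105,33), (614,130), (550,448) and (32,347).

```bash
python3 - <<'E'
from h import *
f=lambda u,v,z:px2w("top",185+u/5-.4,150+v/5-.4,z).round(1)
c=f(474,262,77);print("c",c);p=f(446,180,79);t=f(508,123,55);print(p,t)
C=[f(*q,55) for q in((105,33),(614,130),(550,448),(32,347))];print(C)
m=sum(C)/4;yl=(C[0]+C[3]-C[1]-C[2])[:2];xb=(C[0]+C[1]-C[2]-C[3])[:2]
print(m,np.degrees(np.arctan2(-yl[0],yl[1])),np.degrees(np.arctan2(xb[1],xb[0])))
y=yl/np.linalg.norm(yl);print("c from box",m[:2]-85*y, m[:2]-85*y+80*np.array([y[1],-y[0]]))
for n,q in(("p",p),("t",t)):
  d=(q-c)[:2];print(n,np.hypot(*d),np.degrees(np.arctan2(d[1],d[0])))
print("jar",f(667,319,106),"bowl",f(190,195,113))
# kettle
print("kettle",px2w("top",337,118,150), px2w("top",370,115,200))
E
```

```text
c [497.9  72.9  77. ]
[541.4  87.8  79. ] [577.2  57.4  55. ]
[array([629.6, 277.9,  55. ]), array([572.8,  -0. ,  55. ]), array([401.6,  34.4,  55. ]), array([457.6, 310.4,  55. ])]
[515.4   155.675  55.   ] -11.51070442854425 -11.030349028299735
c from box [498.43816433  72.38456759] [576.82915954  56.42048696]
p 45.98108306684391 18.907805593426325
t 80.80061880951168 -11.059612699872542
jar [463.3 -28.2 106. ] bowl [528.1 214.  113. ]
kettle [699.2891321  -78.19784175 150.        ] [ 687.06836018 -154.68722154  200.        ]
```

>>> move_arm --steps '[[[0.019,-0.023,0,0,0,0],[0.038,-0.047,0,0,0,0],[0.057,-0.07,0,0,0,0],[0.076,-0.093,0,0,0,0],[0.096,-0.117,0,0,0,0],[0.115,-0.14,0,0,0,0],[0.134,-0.163,0,0,0,0],[0.153,-0.187,0,0,0,0]]]' --grip 1

```text
clock: 0.77
tool_pos: [292.2, -388.9, 205.0]
tool_rot: [-0.0, 0.987, 0.161, -0.0]
contact_force: [0.5, -1.1, -0.4]
width: 44.1
finger_force: 0.0
```

>>> move_arm --steps '[[[0.019,-0.023,0,0,0,0],[0.038,-0.047,0,0,0,0],[0.057,-0.07,0,0,0,0],[0.076,-0.093,0,0,0,0],[0.096,-0.117,0,0,0,0],[0.115,-0.14,0,0,0,0],[0.134,-0.163,0,0,0,0],[0.153,-0.187,0,0,0,0]]]'

```text
clock: 1.43
tool_pos: [377.8, -163.2, 205.2]
tool_rot: [-0.0, 0.987, 0.161, -0.0]
contact_force: [1.1, -0.8, -0.4]
width: 0.6
finger_force: 0.0
```

>>> move_arm --steps '[[[0.019,-0.023,0,0,0,0],[0.038,-0.047,0,0,0,0],[0.057,-0.07,0,0,0,0],[0.076,-0.093,0,0,0,0],[0.096,-0.117,0,0,0,0],[0.115,-0.14,0,0,0,0],[0.134,-0.163,0,0,0,0],[0.153,-0.187,0,0,0,0]]]'

```text
clock: 2.1
tool_pos: [463.6, 62.8, 205.1]
tool_rot: [-0.0, 0.987, 0.161, -0.0]
contact_force: [0.0, -1.0, 0.2]
width: 0.5
finger_force: 0.0
```

>>> move_arm --steps '[[[0,0,0.02,0,0,0],[0,0,0.04,0,0,0],[0,0,0.06,0,0,0],[0,0,0.08,0,0,0],[0,0,0.095,0,0,0],[0,0,0.105,0,0,0],[0,0,0.11,0,0,0],[0,0,0.11,0,0,0]]]'

```text
clock: 2.77
tool_pos: [462.7, 61.2, 94.5]
tool_rot: [-0.0, 0.987, 0.161, -0.001]
contact_force: [-0.1, 0.3, 0.9]
width: 0.7
finger_force: 0.0
```

```bash
python3 - <<'E'
from h import *
o=r.observe();print(o["tool_pos"],o["contact_force"],o["qpos"])
w=r.calibration("wrist")
a=r.capture("wrist");b=r.capture("scene")[170:290,160:340]
print(w2px("wrist",[498.2,72.6,79],w),w2px("wrist",o["tool_pos"],w))
cv2.imwrite("pics/w1.png",np.vstack([a,cv2.resize(b,(640,427))[:200]])[:,:,::-1])
E
```

```text
[462.74562559  61.24355123  94.45309812] [-0.08910189  0.30289725  0.91309549] [-1.12057928e-01 -5.35655917e-02  2.09769149e+00  2.12332091e-05
  1.09966354e+00  1.13607302e+00]
[323.47802709 172.01565129] [322.74648331 232.28749334]
```

View pics/w1.png

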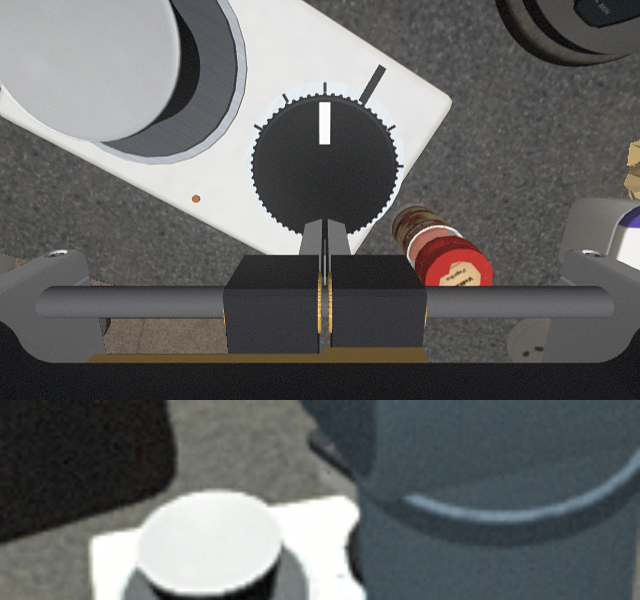

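The wrist view puts the dial's axis at about (326,169), with the pointer at (324,103) and the long tick at (383,68). That is one detent short, and the finger is over the dial's near edge. The TCP is about 38 mm off the axis, so I lower it.

>>> move_arm --steps '[[[0,0,0.004,0,0,0],[0,0,0.008,0,0,0],[0,0,0.011,0,0,0],[0,0,0.013,0,0,0],[0,0,0.015,0,0,0],[0,0,0.016,0,0,0],[0,0,0.016,0,0,0],[0,0,0.016,0,0,0]]]'

```text
clock: 3.53
tool_pos: [463.6, 61.2, 79.5]
tool_rot: [0.0, 0.987, 0.161, 0.0]
contact_force: [-1.1, -0.2, -0.4]
width: 0.3
finger_force: 0.0
```

>>> move_arm --steps '[[[0,0,0.0005,0,0,0],[0,0,0.001,0,0,0],[0,0,0.001,0,0,0],[0,0,0.001,0,0,0],[0,0,0.001,0,0,0],[0,0,0.001,0,0,0],[0,0,0.001,0,0,0],[0,0,0.001,0,0,0]]]'

```text
clock: 4.2
tool_pos: [463.7, 61.1, 78.6]
tool_rot: [0.0, 0.987, 0.161, 0.0]
contact_force: [-0.9, -1.1, 3.1]
width: 0.0
finger_force: 2.0
```

>>> move_arm --steps '[[[0,0,0.0005,0,0,0],[0,0,0.001,0,0,0],[0,0,0.0015,0,0,0],[0,0,0.002,0,0,0],[0,0,0.002,0,0,0],[0,0,0.002,0,0,0],[0,0,0.002,0,0,0],[0,0,0.002,0,0,0]]]'

```text
clock: 4.87
tool_pos: [463.6, 61.1, 76.8]
tool_rot: [0.0, 0.987, 0.161, -0.0]
contact_force: [-3.0, -1.3, 6.9]
width: 0.7
finger_force: 3.3
```

>>> move_arm --steps '[[[0.0,-0.0012,0,0,0,0.031],[0.0001,-0.0024,0,0,0,0.0625],[0.0003,-0.0036,0,0,0,0.094],[0.0004,-0.0049,0,0,0,0.125],[0.0006,-0.0061,0,0,0,0.156],[0.0009,-0.0073,0,0,0,0.1875],[0.0011,-0.0085,0,0,0,0.219],[0.0015,-0.0096,0,0,0,0.25]]]'

```text
clock: 5.53
tool_pos: [461.8, 70.6, 76.7]
tool_rot: [0.0, 1.0, 0.03, -0.0]
contact_force: [-3.8, -0.5, 6.9]
width: 0.3
finger_force: 3.4
```

```bash
python3 - <<'E'
from h import *
o=r.observe();print(o["tool_pos"],o["contact_force"])
w=r.calibration("wrist");cv2.imwrite("pics/w2.png",r.capture("wrist")[:,:,::-1])
print(w2px("wrist",[499,72.2,77],w))
E
```

```text
[461.75667792  70.64249156  76.69762286] [-3.82921027 -0.54458953  6.9277727 ]
[323.5957567  176.64803096]
```

View pics/w2.png

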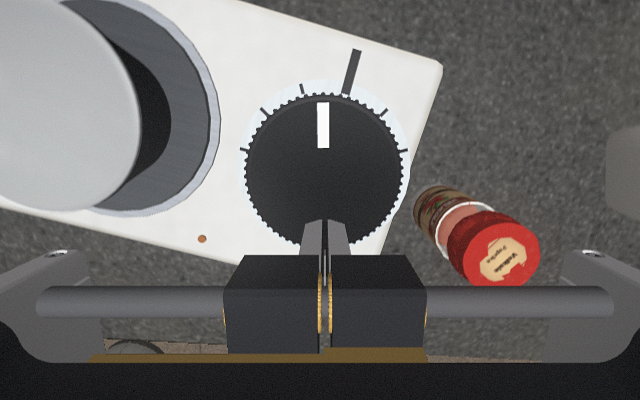

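The pointer at (323,102) keeps its place relative to the finger and is now halfway to the tick at (356,52), so the dial follows without slip. I'll turn it the second 15°.

>>> move_arm --steps '[[[0.0,-0.0012,0,0,0,0.031],[0.0001,-0.0024,0,0,0,0.0625],[0.0003,-0.0036,0,0,0,0.094],[0.0004,-0.0049,0,0,0,0.125],[0.0006,-0.0061,0,0,0,0.156],[0.0009,-0.0073,0,0,0,0.1875],[0.0011,-0.0085,0,0,0,0.219],[0.0015,-0.0096,0,0,0,0.25]]]'

```text
clock: 6.25
tool_pos: [462.3, 80.6, 76.6]
tool_rot: [-0.0, 0.995, -0.101, -0.001]
contact_force: [-4.3, -0.7, 7.4]
width: 0.4
finger_force: 3.6
```

```bash
python3 - <<'E'
from h import *
print(r.observe()["contact_force"])
cv2.imwrite("pics/w3.png",r.capture("wrist")[:,:,::-1])
E
```

```text
[-4.25946256 -0.69612895  7.37053123]
```

View pics/w3.png

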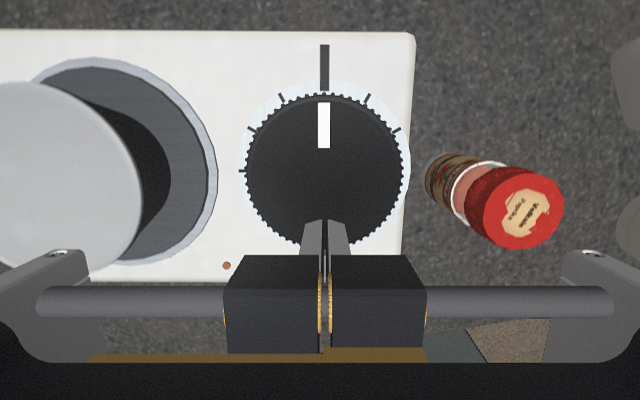

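The pointer (324,103) is now in line with the long tick (324,45). I'll lift the finger straight up.

>>> move_arm --steps '[[[0,0,-0.001,0,0,0],[0,0,-0.002,0,0,0],[0,0,-0.004,0,0,0],[0,0,-0.008,0,0,0],[0,0,-0.018,0,0,0],[0,0,-0.035,0,0,0],[0,0,-0.055,0,0,0],[0,0,-0.07,0,0,0]]]'

```text
clock: 6.97
tool_pos: [463.4, 80.4, 148.4]
tool_rot: [-0.0, 0.995, -0.1, 0.001]
contact_force: [0.2, -0.1, -0.2]
width: 0.7
finger_force: 0.0
```

>>> move_arm --steps '[[[0,0,-0.015,0,0,0],[0,0,-0.03,0,0,0],[0,0,-0.04,0,0,0],[0,0,-0.045,0,0,0],[0,0,-0.05,0,0,0],[0,0,-0.05,0,0,0],[0,0,-0.05,0,0,0],[0,0,-0.05,0,0,0]]]'

```text
clock: 7.63
tool_pos: [462.3, 80.5, 195.6]
tool_rot: [0.0, 0.995, -0.1, -0.001]
contact_force: [-0.9, -0.9, -0.4]
width: 0.5
finger_force: 0.0
```

```bash
python3 - <<'E'
from h import *
print(r.observe()["contact_force"])
cv2.imwrite("pics/w4.png",r.capture("wrist")[:,:,::-1])
E
```

```text
[-0.94650971 -0.87714123 -0.39490038]
```

View pics/w4.png

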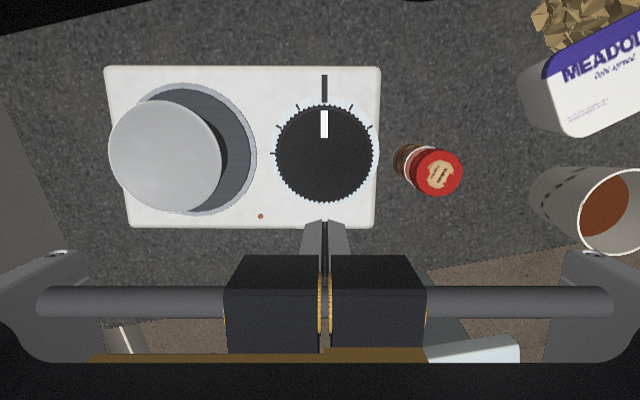

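With the finger clear, the pointer (324,111) stays in line with the long tick (324,76). The bowl, jar, mug and tub are still standing.

```bash
python3 -c "
from workcell import r
print(r.finish_job())"
```

```text
the job is handed in; nothing more can be done
None
```

I turned the dial one detent clockwise with about 7 N of fingertip pressure; its pointer lines up with the long tick, the finger is clear, the bowl, jar, mug and tub look undisturbed (the tin was out of view in the last picture), and the job is handed in at about 8 s.

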